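Set the label printer's side guide to a narrower roll

ROBOT

A 6-joint arm with a two-finger parallel gripper is mounted at the origin on the work surface. World frame = base frame: x ahead of the robot, y to its left, z up, the work surface at z = 0. Lengths are in m, angles in rad, forces in N, time in s.
With the tool pointing down it reaches from about 0.275 to 0.825 m from the base axis. Payload 4.9 kg.
Tool frame: the origin (TCP) lies midway between the tips of the shut fingers; the grasp point (between the pads) lies 19 mm behind it (bot.grip_depth is the distance from the TCP to the grasp point, in m); z points along the fingers, y is the line along which they close (so a half turn about z gives the same grasp; the last joint's range is limited). The gripper opens to 85 mm and grips with 20 to 120 N. Pads are 22 mm wide; open, the fingers measure 114 mm over their backs; the gripper's body (76 mm by 85 mm) begins 54 mm behind the grasp point. The pads swing forward as they close: fully open they stand 13 mm farther back than shut.
Start: joints at [1.104, 0.326, -0.193, 1.052, 0, 1.437], TCP at [0.18, 0.52, 0.231] pointing down, gripper open.
Joint ranges: [-2.65, 2.65], [-0.97, 1.79], [-1.3, 1.35], [-1.93, 2.1], [-1.47, 1.37], [-3.14, 3.14]. Speed limits (rad/s): [2.57, 2.57, 3.14, 3.14, 3.14, 3.14].

INTERFACE

Orientations are given as a unit quaternion [w, x, y, z].
In Python, from cell import bot gives the robot as it stands. Calls block until the motion is done:
- bot.move_pose(position, orientation): joint-space move of the TCP to a pose.
- bot.move_linear(position, speed=0.15, rotation=None, until_force=None): straight line of the TCP; rotation=None keeps the orientation; speed is the mean speed in m/s. With until_force (N) it stops when the force on the tool has changed by that much, and returns True; else False.
- bot.goto_joints(angles): joint-space move.
- bot.set_gripper(opening, grasp_force=None): opening from 0.0 (shut) to 1.0 (fully open); grasp_force is the grip in N (None keeps the last); returns when the fingers have stopped.
- bot.wait(seconds).
- bot.solve_ik(position, orientation): joint angles nearest the present ones, or None.
- bot.camera(name): name is "side" or "top"; returns the picture (420x560x3 uint8, red, green, blue); there is no depth.
- bot.calibration(name): a dict with "mtx" (3x3 intrinsics, pixels), "k1" (the pictures are not rectified: a ray, as slopes to the right and down, at radius r is drawn at 1 + k1 r^2 times it, then the intrinsics apply), "extrinsics" (4x4, takes a point from world to camera coordinates). Camera axes: x right, y down, z forward; pixel columns grow to the right and rows downward; lengths in m; the calibration is good to about 2 mm. A picture is of the moment at which its call begins. calibration takes no time and is no camera call.
A pose or a line that the arm cannot do raises bot.PlanningError and nothing moves.
- bot.close_job(): hands the job in; it is judged then, once.
Trained networks look in the newest picture that a camera, given by its name, has taken for a name from the list of things; names that differ only in an ending like _2 or _b are one class to them, and where a whole thing is asked for, a point or a joint stands for the part that bears it (a point fixed in the world has none). Each returns a list of dicts, best first, with "confidence" (0 to 1); they miss things now and then, are a little off and sometimes report something else, mostly with a low value. They report only what shows in the picture. A call takes as long as a camera call.
- bot.search_frame(camera, thing): "bbox" ([left, top, width, height] in pixels, round what is visible of it).
Readings, each from a call of its own:
- bot.read_clock(): time.
- bot.read_joint_positions(): joint angles.
- bot.read_joint_vel(): joint speeds.
- bot.read_joint_efforts(): joint torques, N m.
- bot.read_position(): TCP position.
- bot.read_tool_rot(): TCP orientation.
- bot.read_ft_force(): force on the tool from outside, world axes, zero at the start.
- bot.read_moment(): the same for the moment, N m.
- bot.read_gripper_width(): opening from 0.0 (shut) to 1.0 (fully open).
- bot.read_finger_force(): force on a finger pad.
Only numpy, scipy, OpenCV 4.12 (cv2) and the standard library are available. Lean on these libraries where they do the work, as an engineer would, in place of code of your own. Each camera call takes 0.05 s, during which the arm holds its last target. There are 200 camera calls.

TASK

The label printer on the packing bench has a new, narrower label roll lying loose in it, with the blue side guide still locked at the old width. Press the green button and keep the lid from flying up as it springs open, slide the orange lock off, push the blue guide over until the roll is snug between both guides, slide the lock back on, and shut the lid until it catches. Leave the other things on the bench where they are.

Things in the scene. Friction and masses are not known exactly. Their poses are not given: they have to be found in the camera images.
- printer: desktop label printer, light grey base, dark lid with a clear window; fixed; 210 deep (x) x 190 wide (y) x 138 mm high when shut. Origin: middle of its underside; x from its front (robot's side) to its back, y to its left seen from the front, z up. Base walls reach z 88 mm. In the bay the fixed grey guide is on the left (face at y +55 mm, top z 105 mm), the sliding blue guide on the right
- lid (a joint): hinge angle of the lid: 0 shut (caught, it rests at about 0.005), 1.6 fully open, upright, at its stop. A spring lifts it: about 3 N at the front edge when shut, less as it opens. Released from shut it flies up at over 3 rad/s; let go from 0.8 rad or more it rises gently to the stop and stays there. To shut it, push its outer face forward and down against the spring
- lid_hinge (a point): point on the lid's hinge axis (along printer y), half-way across; 98 mm behind the printer's middle, 90 mm above the bench. Shut, the lid's flat outer top lies 48 mm above this axis and runs from 203 mm in front of it to 7 mm behind it, 190 mm wide; open, that face looks to the back
- lid_front (a point): point on the lid's outer top face, half-way across, 13 mm behind its front edge (190 mm from the hinge along the lid, 48 mm off the axis); it moves with the lid. Press here, clear of the button, to shut it: the last 10 mm take about 4 N, then the catch snaps in
- button_top (a point): middle of the top of the green release button, 26 x 26 mm, 8 mm proud of the lid near its front left corner (178 mm in front of the hinge axis, 70 mm left of the middle, 56 mm above the axis when shut); moves with the lid. Pressed in 4 to 5 mm (1.8 N) it draws back the catch; held pressed, the lid cannot catch. A finger pressing over 3 N holds the lid down, and the lid follows it up
- guide_lock (a joint): travel of the orange lock slide on the blue guide's carriage, m: 0 locked (to the front), 0.012 freed (to the back, along printer +x). Freeing takes about 9 N over a spring cam; past 10 mm it snaps to freed and stays, short of that it springs back to locked. Locking takes about 2 N towards the front, then it snaps home. Locked, the guide holds against more than 30 N
- lock_knob (a point): middle of the top of the orange lock knob, 12 long (x) x 18 wide (y) x 18 mm high, upright, its top 109 mm above the bench; it moves with the lock and the guide. The carriage top beneath it is 91 mm above the bench
- guide (a joint): travel of the blue side guide, m: 0 widest (108 mm between the guides), growing as it is pushed along printer +y towards the roll and the fixed guide. The gap between the guides is 0.108 minus this; 0.051 is snug on the 57 mm roll. Once freed it slides with 1 to 2 N, and 3 to 8 N while it pushes the roll along
- guide_tab (a point): middle of the outer face (printer -y side) of the blue guide's upright push tab, 32 long (x) x 7 mm thick (y); tab top 131 mm above the bench, clear of other parts down to 106 mm; moves with the guide. The tab's outer face lies 7 mm outside the guide's inner face. The lock knob is 61 mm in front of it (49 when freed) and 11 mm further out
- roll_center (a point): centre of the loose roll of white labels, 76 mm diameter, 57 mm wide, 0.28 kg, lying in the cradle with its axis along printer y, 22 mm behind the printer's middle and 60 mm above the bench; it slides sideways in the cradle when pushed
- can_tall: blue food can beside the printer, 74 diameter x 108 mm high; origin under its middle
- can_flat_low: flat red can, 84 diameter x 37 mm high, carrying another; origin under its middle
- can_flat_high: flat green can, 84 diameter x 37 mm high, on top of the red one; origin under its middle
- spare_roll: spare label roll standing on end, 76 diameter x 57 mm high; origin under its middle
- treat_box: purple carton, 75 x 115 x 50 mm high; origin under its middle
- scanner: yellow and black hand scanner lying flat, 160 x 45 x 43 mm; origin under its middle
- marker: red marker pen lying flat, 125 mm long, 19 mm thick; origin under its barrel

How it is judged:
By the outcome, as a careful person would: the job done as asked, in the order asked, and still so for the second after the job is handed in, with the robot touching nothing.
It also fails if it takes over 61 s, if anything falls off the work surface, if the arm or the gripper's body presses on something with over 40 N, if the wrist force passes 120 N, or if a joint passes its speed limit or range.

## Working session

There is one attempt and no reset: what is moved stays moved. The work goes in short steps, each a Python script; the robot and the scene stay as the last script left them, time stands still between calls to the robot, and variables do not carry over. Pictures are saved under pics/ and viewed, at most 10 in all, crops included, and the job is handed in when it is done.

```bash
ls; mkdir -p pics
cat > h.py <<'E'
import numpy as np, cv2
from cell import bot
def proj(cam,P):
    c=bot.calibration(cam);E=np.array(c["extrinsics"]);K=np.array(c["mtx"])
    p=(E[:3,:3]@np.atleast_2d(P).T).T+E[:3,3]; s=p[:,:2]/p[:,2:]
    s=s*(1+c["k1"]*(s**2).sum(1,keepdims=True))
    return s@K[:2,:2].T+K[:2,2]
def ray(cam,uv):
    c=bot.calibration(cam);E=np.array(c["extrinsics"]);K=np.array(c["mtx"])
    d=np.linalg.solve(K[:2,:2],np.array(uv,float)-K[:2,2]);s=d.copy()
    for _ in range(20): s=d/(1+c["k1"]*(s@s))
    R=E[:3,:3];return -R.T@E[:3,3], R.T@np.array([*s,1])
def atz(cam,uv,z):
    o,d=ray(cam,uv);return o+d*(z-o[2])/d[2]
def snap(cam,name):
    im=bot.camera(cam);cv2.imwrite(f"pics/{name}.png",im[:,:,::-1]);return im
E
python3 - <<'E'
from h import *
a=snap("top","t0");b=snap("side","s0")
for cam in("top","side"):
    c=bot.calibration(cam);E=np.array(c["extrinsics"]);print(cam,-E[:3,:3].T@E[:3,3],c["mtx"],c["k1"])
    for n in("printer","button_top","lid_front","lock_knob","guide_tab","can_tall","can_flat_high","scanner"):
        print(n,[(x["bbox"],round(x["confidence"],2)) for x in bot.search_frame(cam,n)][:2])
print(bot.read_clock())
E
```

```text
pics
top [0.46310146 0.01415927 1.13705354] [[429.96822327   0.         275.26072043]
 [  0.         429.96822327 208.71651288]
 [  0.           0.           1.        ]] -0.05754463754305698
printer [([196.1, 156.7, 103.2, 103.0], 0.77), ([196.7, 157.4, 101.0, 106.1], 0.7)]
button_top [([221.0, 244.4, 9.3, 12.6], 0.62)]
lid_front [([193.3, 156.3, 106.8, 105.2], 0.79)]
lock_knob []
guide_tab []
can_tall [([170.8, 235.3, 35.6, 28.4], 0.96)]
can_flat_high [([163.2, 173.9, 33.1, 36.2], 0.63), ([290.6, 132.2, 52.1, 47.8], 0.21)]
scanner [([352.5, 188.9, 27.5, 62.3], 0.84)]
side [1.06142037 0.12181271 0.95603963] [[465.72377297   0.         278.4055562 ]
 [  0.         465.72377297 210.94622626]
 [  0.           0.           1.        ]] -0.1213134437234174
printer [([248.4, 164.6, 101.8, 115.6], 0.9)]
button_top [([317.2, 168.0, 16.8, 12.2], 0.56)]
lid_front [([249.5, 163.7, 105.4, 100.8], 0.7)]
lock_knob [([319.0, 168.6, 13.2, 11.2], 0.18)]
guide_tab []
can_tall [([345.7, 176.7, 41.3, 49.1], 0.66)]
can_flat_high [([355.0, 234.1, 43.4, 41.2], 0.84)]
scanner [([164.0, 186.0, 20.0, 58.3], 0.9)]
0.9
```

Run:
```python
import cv2,numpy as np
a=cv2.imread("pics/t0.png")[110:290,120:400];b=cv2.imread("pics/s0.png")[130:310,150:430]
cv2.imwrite("pics/c0.png",np.vstack([cv2.resize(x,(800,514))[:,:] for x in(a,b)])[:, :])
m=np.hstack([cv2.resize(a,None,fx=1.43*2,fy=1.43*2,interpolation=cv2.INTER_CUBIC)])
cv2.imwrite("pics/ct.png",m)
cv2.imwrite("pics/cs.png",cv2.resize(b,None,fx=2.86,fy=2.86,interpolation=cv2.INTER_CUBIC))
```

```text
(no output)
```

View pics/ct.png

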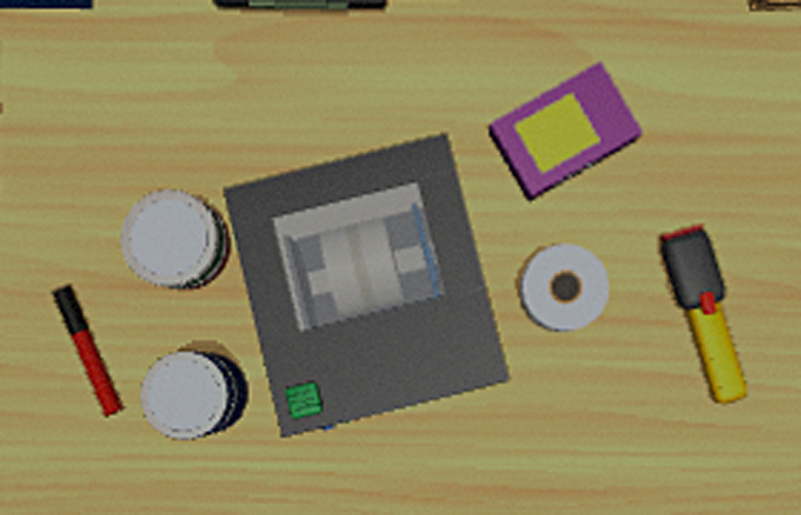

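View pics/cs.png

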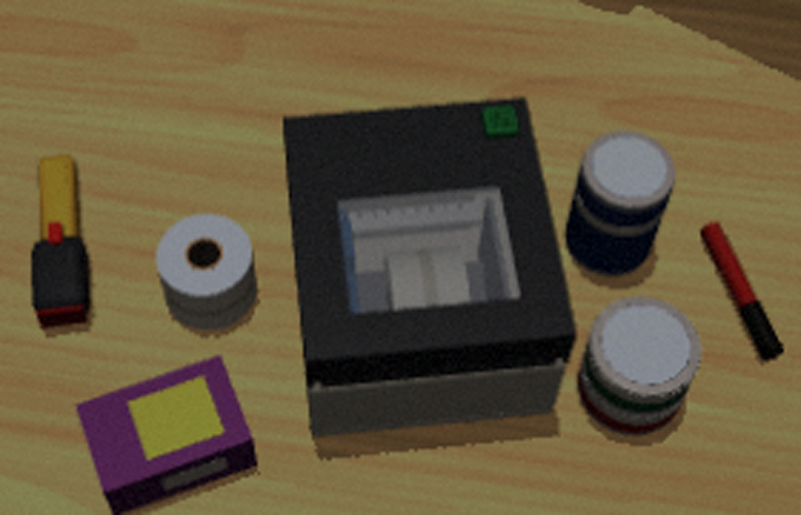

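Top view: the lid's corners are at crop (224,187), (447,134), (509,379) and (282,437), with the button front left at (304,400). The side view agrees, so I'll fit the printer pose from these.

```bash
cat >> h.py <<'E'
import json,os
from scipy.spatial.transform import Rotation as Ro
if os.path.exists("pose.json"): PX,PY,YAW=json.load(open("pose.json"))
def W(p):
    c,s=np.cos(YAW),np.sin(YAW);p=np.array(p,float)
    return np.array([PX+c*p[0]-s*p[1],PY+s*p[0]+c*p[1],p[2]])
def toP(w):
    c,s=np.cos(YAW),np.sin(YAW);d=np.array(w)[:2]-[PX,PY]
    return np.array([c*d[0]+s*d[1],-s*d[0]+c*d[1],w[2]])
def Q(tilt=0,turn=0):
    # tool x along printer x (turned by turn about z); tilt rotates the tool with the opening lid
    r=Ro.from_euler("z",YAW)*Ro.from_euler("y",tilt)*Ro.from_euler("z",turn)*Ro.from_euler("x",np.pi)
    q=r.as_quat();return [float(q[3]),*map(float,q[:3])]
def lidpt(a,r,off,y):
    c,s=np.cos(a),np.sin(a);return np.array([.098-r*c+off*s,y,.090+r*s+off*c])
E
python3 - <<'E'
from h import *
import h
from scipy.optimize import least_squares
top=np.array([[224,187],[447,134],[509,379],[282,437],[304,400]])/2.86+[120,110]
side=np.array([[573,333],[307,360],[284,117],[525,97],[500,121]])/2.86+[150,130]
L=np.array([[.105,.095,.138],[.105,-.095,.138],[-.105,-.095,.138],[-.105,.095,.138],[-.08,.07,.146]])
def res(p,full=False):
    h.PX,h.PY,h.YAW=p;P=np.array([W(l) for l in L])
    r=[];
    r.append(proj("top",P)-top)
    S=proj("side",P)-side; S[:2]*=0  # back corners of side view unsure
    r.append(S);return np.concatenate(r) if full else np.concatenate(r).ravel()
f=least_squares(res,[.46,.08,.23]);print(f.x);print(res(f.x,True).round(1))
json.dump(list(f.x),open("pose.json","w"));h.PX,h.PY,h.YAW=f.x
print("button",W([-.08,.07,.146]),"hinge",W([.098,0,.09]))
for turn in(0,np.pi/2,np.pi,-np.pi/2):
  for k in(0,.5,1):
    print(turn,k,[(bot.solve_ik(W(lidpt(a,.178,.056,.07)),Q(k*a,turn)) is not None) for a in(0,.3,.6,.9,1.2)],
     [(bot.solve_ik(W(lidpt(a,.19,.048,0)+[.011,0,0]),Q(k*(a),turn)) is not None) for a in(0,.4,.8,1.2,1.57)])
print(bot.solve_ik(W(lidpt(0,.178,.056,.07)),Q(0,0)),bot.solve_ik(W(lidpt(0,.178,.056,.07)),Q(0,np.pi)),bot.solve_ik(W([.17,0,.35]),Q()),bot.read_tool_rot(),Q())
E
```

```text
[0.53340821 0.08502901 0.2546219 ]
[[-0.6 -0.7]
 [-0.  -1.2]
 [-0.2  0.1]
 [-0.5 -0.7]
 [-0.6 -0.8]
 [ 0.  -0. ]
 [-0.  -0. ]
 [-1.  -1.3]
 [-0.1 -1. ]
 [-0.3 -1.8]]
button [0.43835596 0.13262175 0.146     ] hinge [0.62824856 0.1097132  0.09      ]
0 0 [True, True, True, True, True] [True, True, True, True, True]
0 0.5 [True, True, True, True, False] [True, True, True, False, False]
0 1 [True, True, True, False, False] [True, True, False, False, False]
1.5707963267948966 0 [True, True, True, True, True] [True, True, True, True, True]
1.5707963267948966 0.5 [True, True, True, True, False] [True, True, True, False, False]
1.5707963267948966 1 [True, True, True, False, False] [True, True, False, False, False]
3.141592653589793 0 [True, True, True, True, True] [True, True, True, True, True]
3.141592653589793 0.5 [True, True, True, True, False] [True, True, True, False, False]
3.141592653589793 1 [True, True, True, False, False] [True, True, False, False, False]
-1.5707963267948966 0 [True, True, True, True, True] [True, True, True, True, True]
-1.5707963267948966 0.5 [True, True, True, True, False] [True, True, True, False, False]
-1.5707963267948966 1 [True, True, True, False, False] [True, True, False, False, False]
[ 0.13238257  0.24103402 -0.55089725  0.77886506  0.          3.01935333] [ 0.13238257  0.24103402 -0.55089725  0.77886506  0.         -0.12223933] [0.07725847 0.63583343 0.59939559 1.53435849 0.         2.96422923] [1.40201616e-05 1.65630232e-01 9.86187926e-01 3.27963666e-05] [6.07367805710417e-17, 0.991906901048188, 0.12696731726306684, 7.774505934127065e-18]
```

Run:
```python
from h import *
T=np.pi
bot.set_gripper(0.0)
b=lidpt(0,.178,.056,.07)
bot.move_pose(W(b+[.003,0,.06]),Q(0,T))
bot.move_linear(W(b+[.003,0,.012]),speed=.12)
hit=bot.move_linear(W(b+[.003,0,-.009]),speed=.03,until_force=6)
p=toP(bot.read_position());print(hit,p-b,bot.read_ft_force(),bot.read_clock())
d=p[2]-b[2]
for a in np.arange(.06,.97,.06):
    q=lidpt(a,.178,.056+d,.07)+[.003+.008*min(1,a/.3),0,0]
    bot.move_linear(W(q),speed=.08)
print(bot.read_ft_force(),bot.read_clock())
snap("side","s1")
q=q+[0,.075,.01];bot.move_linear(W(q),speed=.12)
bot.wait(.6);snap("top","t2");snap("side","s2")
print(bot.read_ft_force(),bot.read_clock())
for cam in("top","side"):
    for n in("lid_front","lock_knob","guide_tab","roll_center","can_tall"):
        print(cam,n,[(x["bbox"],round(x["confidence"],2)) for x in bot.search_frame(cam,n)][:2])
a=cv2.imread("pics/t2.png")[120:300,170:350];b=cv2.imread("pics/s2.png")[80:300,200:420]
c=cv2.imread("pics/s1.png")[80:300,200:420]
cv2.imwrite("pics/c2.png",np.hstack([cv2.resize(x,(400,400),interpolation=cv2.INTER_CUBIC) for x in(a,b)]))
```

```text
True [ 0.00319172 -0.00010568 -0.00513011] [-1.61155274 -0.85119347  6.71205474] 4.5083
[0.84528211 0.2579992  0.25046476] 9.2167
[ 0.13589815 -0.61417707 -0.10775955] 10.75
top lid_front [([176.0, 119.7, 104.5, 61.8], 0.75)]
top lock_knob [([279.3, 222.9, 6.3, 7.6], 0.39)]
top guide_tab [([263.4, 182.1, 25.9, 50.0], 0.71), ([177.8, 120.2, 100.4, 62.8], 0.68)]
top roll_center [([233.8, 183.6, 28.4, 36.9], 0.95)]
top can_tall [([170.7, 233.4, 36.5, 30.1], 0.61)]
side lid_front [([256.1, 192.9, 111.7, 92.9], 0.66)]
side lock_knob [([256.8, 192.0, 11.9, 11.0], 0.57), ([252.1, 196.1, 118.1, 90.0], 0.16)]
side guide_tab [([259.5, 191.5, 11.0, 22.5], 0.53)]
side roll_center []
side can_tall [([350.0, 178.1, 36.0, 47.3], 0.96)]
```

View pics/c2.png

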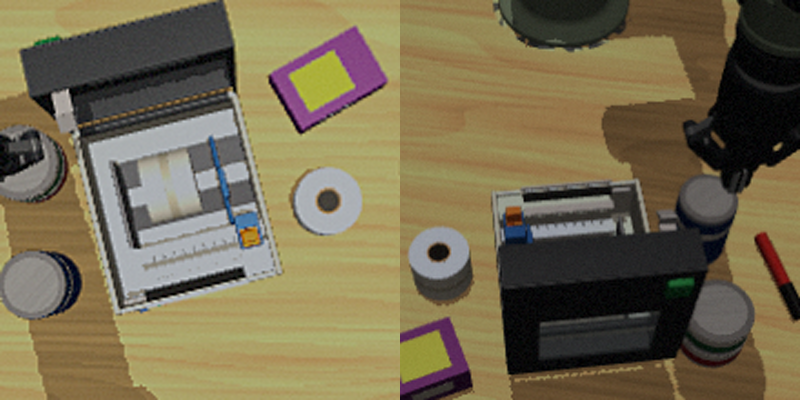

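The picture shows the lid upright. The orange knob is at about (282,227) in the top view and the blue guide runs behind it, roughly (265,182) to (275,220). Next I'll convert these to printer coordinates.

Run:
```python
from h import *
im=cv2.imread("pics/t2.png")
hsv=cv2.cvtColor(im,cv2.COLOR_BGR2HSV)
o=cv2.inRange(hsv,(8,150,120),(20,255,255));o[:200]=0;o[250:]=0;o[:,:265]=0;o[:,300:]=0
ys,xs=np.nonzero(o);print(len(xs),xs.mean(),ys.mean(),toP(atz("top",(xs.mean(),ys.mean()),.109)),xs.min(),xs.max(),ys.min(),ys.max())
print("net knob",toP(atz("top",(282.4,226.7),.109)))
K=toP(atz("top",(xs.mean(),ys.mean()),.109))
u=cv2.inRange(hsv,(98,100,60),(118,255,255));u[:170]=0;u[240:]=0;u[:,:255]=0;u[:,295:]=0
ys,xs=np.nonzero(u);
P=np.array([toP(atz("top",(x,y),.118)) for x,y in zip(xs,ys)])*1000
print(P[:,:2].min(0),P[:,:2].max(0),len(P))
print("tab pred px",proj("top",[W([K[0]+.061+dx,-.060+dy,.131]) for dx,dy in((-.016,0),(.016,0),(.016,.007),(-.016,.007))]).round(1), "side tab net",toP(atz("side",(265,202.7),.131)),"side knob net",toP(atz("side",(262.7,197.5),.109)))
x=cv2.resize(im[170:245,235:310],(600,600),interpolation=cv2.INTER_CUBIC);cv2.imwrite("pics/c3.png",x)
```

```text
27 282.0 225.7037037037037 [-0.05739579 -0.06933963  0.109     ] 278 286 222 230
net knob [-0.05993502 -0.0697019   0.109     ]
[-68.13970345 -81.08469913] [ 53.84734076 -50.68291538] 171
tab pred px [[273.7 207.7]
 [270.5 194.5]
 [267.6 195.2]
 [270.8 208.4]] side tab net [-0.01919071 -0.06578677  0.131     ] side knob net [-0.04762922 -0.06876025  0.109     ]
```

View pics/c3.png

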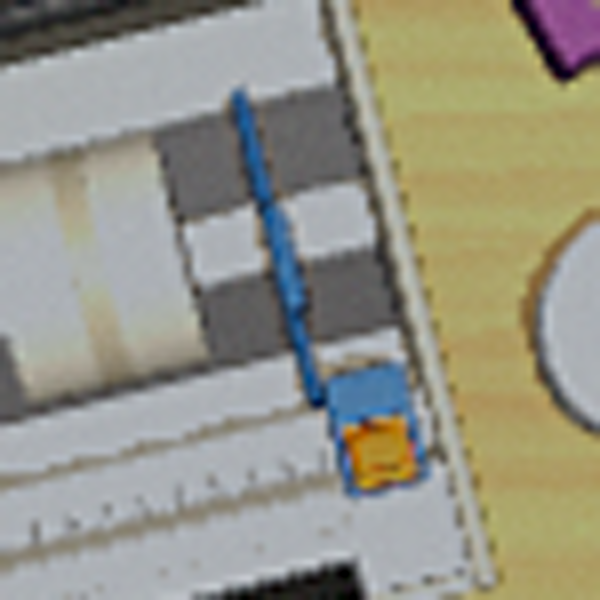

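The crop shows the orange knob at crop (380,455), at the front of its carriage, which is the locked position. The thick tab spans (268,196) to (272,208) px, which matches the prediction. So the knob is at x≈-58 mm, y≈-70 mm and the tab at x≈+3 mm, both in the printer frame.

Run:
```python
from h import *
T=np.pi
L=lambda p,**k: bot.move_linear(W(p),**k)
L([-.095,-.0705,.20],speed=.2)
L([-.095,-.0705,.097],speed=.12)
print(bot.read_ft_force())
print("contact",L([-.062,-.0705,.097],speed=.04,until_force=3),toP(bot.read_position()))
c=toP(bot.read_position())
print("free",L([c[0]+.018,-.0705,.097],speed=.03,until_force=22),toP(bot.read_position()),bot.read_ft_force())
q=toP(bot.read_position())
L([q[0]-.010,-.0705,.097],speed=.1)
L([-.095,-.0705,.16],speed=.15)
L([-.095,.16,.24],speed=.2)
bot.wait(.1);snap("top","t3");print(bot.read_clock())
im=cv2.imread("pics/t3.png")
cv2.imwrite("pics/c4.png",cv2.resize(im[170:245,235:310],(500,500),interpolation=cv2.INTER_CUBIC))
hsv=cv2.cvtColor(im,cv2.COLOR_BGR2HSV)
o=cv2.inRange(hsv,(8,150,120),(20,255,255));o[:200]=0;o[250:]=0;o[:,:265]=0;o[:,300:]=0
ys,xs=np.nonzero(o);print(len(xs),toP(atz("top",(xs.mean(),ys.mean()),.109)))
```

```text
[ 0.60377888 -0.10091929  0.7312447 ]
contact True [-0.07184488 -0.07051504  0.09658756]
free True [-0.06279176 -0.06977823  0.09544123] [-0.94874791 -0.75623299  1.64537826]
17.2917
25 [-0.04537711 -0.06794916  0.109     ]
```

View pics/c4.png

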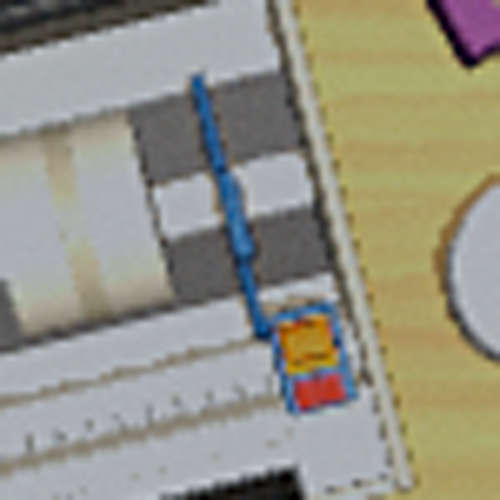

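The crop shows the knob moved back with red exposed in front of it, so the lock is freed. Now the tab push.

Run:
```python
from h import *
L=lambda p,**k: bot.move_linear(W(p),**k)
L([.003,-.10,.20],speed=.25)
L([.003,-.10,.113],speed=.12)
f=lambda: np.round(Ro.from_euler("z",-YAW).apply(bot.read_ft_force()),1)
print("contact",L([.003,-.06,.113],speed=.05,until_force=1.5),toP(bot.read_position()),f())
hit=L([.003,-.030,.113],speed=.05,until_force=14)
print(hit,toP(bot.read_position()),f())
hit=L([.003,-.005,.113],speed=.02,until_force=14)
q=toP(bot.read_position());print(hit,q,f(),bot.read_clock())
L([.003,q[1]-.015,.113],speed=.1)
L([.003,q[1]-.03,.18],speed=.15)
L([-.06,.16,.24],speed=.25)
bot.wait(.1);snap("top","t4");print(bot.read_clock())
im=cv2.imread("pics/t4.png")
cv2.imwrite("pics/c5.png",cv2.resize(im[165:250,215:300],(600,600),interpolation=cv2.INTER_CUBIC))
hsv=cv2.cvtColor(im,cv2.COLOR_BGR2HSV)
o=cv2.inRange(hsv,(8,150,120),(20,255,255));o[:200]=0;o[250:]=0;o[:,:245]=0;o[:,300:]=0
ys,xs=np.nonzero(o);print(len(xs),toP(atz("top",(xs.mean(),ys.mean()),.109)))
```

```text
contact False [ 0.00299474 -0.05989529  0.11293903] [-0.5  0.9  0.1]
False [ 0.00303603 -0.02926733  0.11300605] [ 0.1 -0.2  0.5]
True [ 0.00292906 -0.02182229  0.11297224] [-0.2 -1.8  1.5] 21.8333
23.95
26 [-0.04590089 -0.01923369  0.109     ]
```

View pics/c5.png

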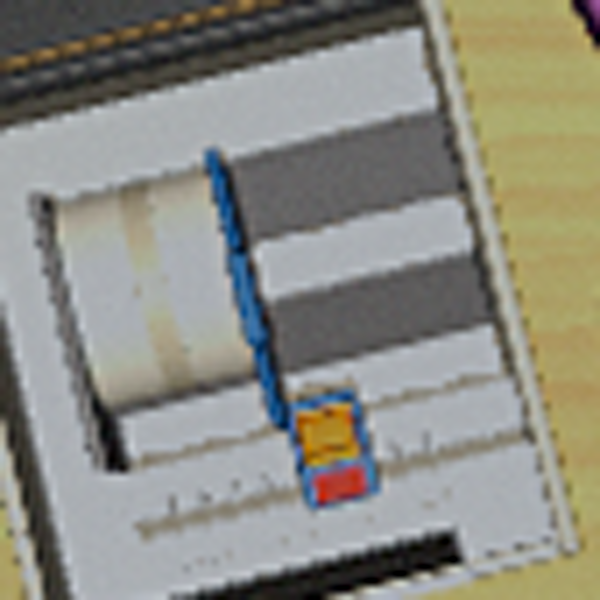

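The guide moved about 49–51 mm and the roll looks touching on both sides. I'll push once more, firmer, to make sure it's snug, and then lock it.

Run:
```python
from h import *
L=lambda p,**k: bot.move_linear(W(p),**k)
f=lambda: np.round(Ro.from_euler("z",-YAW).apply(bot.read_ft_force()),1)
L([.003,-.05,.18],speed=.3)
L([.003,-.035,.113],speed=.15)
hit=L([.003,-.008,.113],speed=.03,until_force=22)
q=toP(bot.read_position());print(hit,q,f(),bot.read_clock())
L([.003,q[1]-.012,.113],speed=.1)
# lock: finger behind the knob, outside the tab
ky=q[1]+.0145-.011
L([-.024,ky-.012,.135],speed=.15)
L([-.024,ky-.012,.0965],speed=.1)
print("down",toP(bot.read_position()),f())
h=L([-.034,ky-.012,.0965],speed=.03,until_force=12)
print(h,toP(bot.read_position()),f())
h=L([-.052,ky-.012,.0965],speed=.03,until_force=12)
p=toP(bot.read_position());print(h,p,f(),bot.read_clock())
L(p+[.008,0,0],speed=.1)
L(p+[.008,-.01,.07],speed=.2)
L([-.03,.16,.30],speed=.3)
snap("top","t5");print(bot.read_clock())
im=cv2.imread("pics/t5.png")
cv2.imwrite("pics/c6.png",cv2.resize(im[165:250,215:300],(600,600),interpolation=cv2.INTER_CUBIC))
hsv=cv2.cvtColor(im,cv2.COLOR_BGR2HSV)
o=cv2.inRange(hsv,(8,150,120),(20,255,255));o[:200]=0;o[250:]=0;o[:,:245]=0;o[:,300:]=0
ys,xs=np.nonzero(o);print(len(xs),toP(atz("top",(xs.mean(),ys.mean()),.109)))
```

```text
True [ 0.00312345 -0.02207732  0.11345572] [-0.1 -3.3  2.9] 26.1167
down [-0.02392745 -0.03054482  0.09612301] [-0.1  0.1 -0.4]
False [-0.0346439  -0.03053107  0.09669071] [ 0.1 -0.4  0.5]
True [-0.04141656 -0.03051955  0.09685277] [ 2.1 -0.3 -2. ] 28.225
29.975
28 [-0.05748926 -0.02029899  0.109     ]
```

View pics/c6.png

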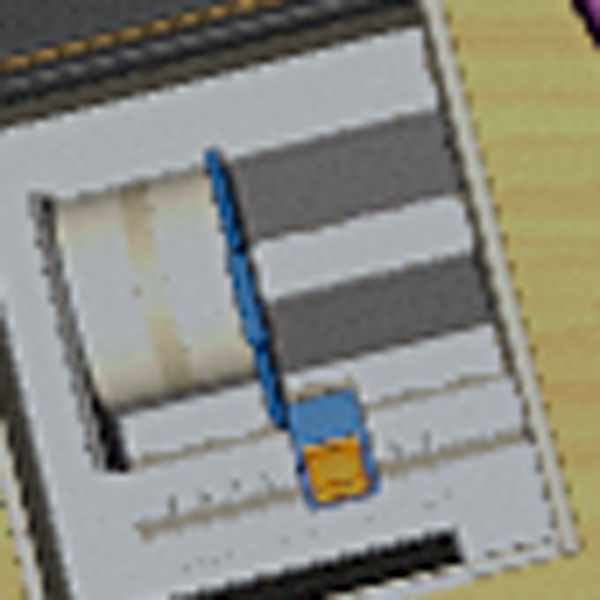

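The knob is back at the front (x≈-57 mm) and the roll is snug, with 22 N not moving it any further. Next I'll shut the lid.

Run:
```python
from h import *
L=lambda p,**k: bot.move_linear(W(p),**k)
f=lambda: np.round(Ro.from_euler("z",-YAW).apply(bot.read_ft_force()),1)
L([.03,.14,.35],speed=.25)
L([.19,0,.35],speed=.2)
L([.19,0,.275],speed=.15)
for i,a in enumerate(np.linspace(1.6,.1,17)):
    L(lidpt(a,.19,.048,0)+[.011,0,0],speed=.1)
    if i%5==0: print(round(a,2),f())
p=toP(bot.read_position());print(p,bot.read_clock())
h=L([p[0]-.003,0,.128],speed=.03,until_force=14)
print(h,toP(bot.read_position()),f(),bot.read_clock())
q=toP(bot.read_position())
L(q+[0,0,.03],speed=.05);print(f())
L(q+[0,.0,.20],speed=.2)
bot.move_linear(W([-.16,.2,.33]),speed=.25)
bot.wait(.2);t=snap("top","t6");s=snap("side","s6");print(bot.read_clock())
cv2.imwrite("pics/c7.png",np.hstack([cv2.resize(x[:,:,::-1][y:y+190,x0:x0+190],(400,400),interpolation=cv2.INTER_CUBIC) for x,y,x0 in((t,120,160),(s,120,220))]))
L7=[[.105,.095,.138],[.105,-.095,.138],[-.105,-.095,.138],[-.105,.095,.138]]
print(proj("top",[W(l) for l in L7]).round(1))
```

```text
1.6 [0.5 0.2 0.8]
1.13 [-0.   1.  -0.5]
0.66 [0.3 0.8 0.9]
0.19 [-1.6  1.4  2.8]
[-7.54427920e-02  6.43278254e-05  1.56905675e-01] 38.075
True [-7.76083191e-02 -1.04151537e-04  1.38048164e-01] [-1.5  0.   8.3] 38.7417
[-0.3 -0.2  0.7]
41.8167
[[197.7 174.7]
 [276.3 155.6]
 [297.8 242.6]
 [218.1 262.1]]
```

View pics/c7.png

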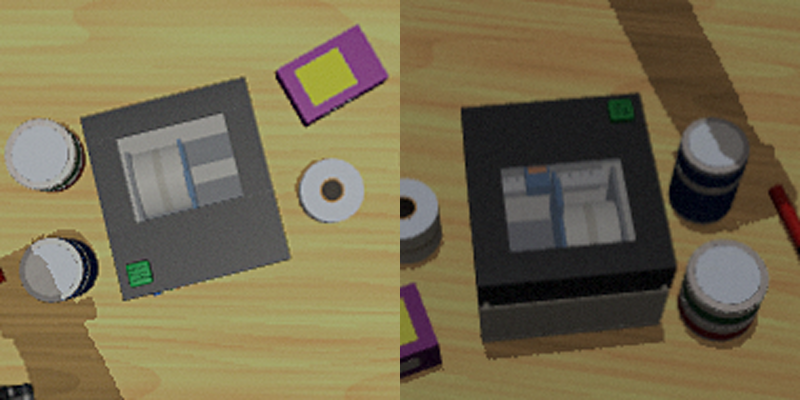

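The lid is shut and has stayed caught after I let go. The roll sits between both guides, and the cans, box and spare roll are where they were.

```bash
python3 -c "
from cell import bot
print(bot.close_job())"
```

```text
the job is handed in; nothing more can be done
None
```

The job is handed in at about 42 s on the robot's clock: lid held as it opened, lock freed, guide pushed until the roll was snug, lock back on, lid shut and caught, and nothing else on the bench touched.

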